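Lay out the washed shaft parts in reverse order

ROBOT

A 6-joint arm with a two-finger parallel gripper is mounted at the origin on the work surface. World frame = base frame: x ahead of the robot, y to its left, z up, the work surface at z = 0. Lengths are in m, angles in rad, forces in N, time in s.
With the tool pointing down it reaches from about 0.35 to 0.775 m from the base axis. Payload 5.5 kg.
Tool frame: the origin (TCP) lies between the finger pads; the fingertips stand 17 mm ahead of it and the grasp point (between the pads) lies 2 mm behind it (env.finger_overhang is the distance from the TCP to the fingertips, in m); z points along the fingers, y is the line along which they close (so a half turn about z gives the same grasp; the last joint's range is limited). The gripper opens to 85 mm and grips with 20 to 120 N. Pads are 22 mm wide; open, the fingers measure 114 mm over their backs; the gripper's body (76 mm by 85 mm) begins 54 mm behind the grasp point. The pads swing forward as they close: fully open they stand 13 mm farther back than shut.
Start: joints at [-1.286, 0.313, 0.046, 1.304, 0, 1.431], TCP at [0.237, -0.524, 0.248] pointing down, gripper open.
Joint ranges: [-2.76, 2.76], [-0.86, 1.69], [-1.03, 1.26], [-2.2, 2.34], [-1.47, 1.5], [-3.14, 3.14]. Speed limits (rad/s): [2.57, 2.57, 3.14, 3.14, 3.14, 3.14].

INTERFACE

Orientations are given as a unit quaternion [w, x, y, z].
In Python, from workcell import env gives the robot as it stands. The module is installed in compiled form; this text tells all that it offers.
- The arm moves only by the shell command python3 -m pendant 'ROWS' [FORCE]. ROWS is JSON, a list of rows, each a list of 5 numbers: the gripper's target within -1 to 1 (fully open at 1, half-way at 0, shut at -1), then the shift along the tool's x, y, z in m, then the turn about the tool's z in rad. A call has 1 to 8 rows; each row shifts and turns the commanded pose from where the row before left it, along the tool's axes as they then stand; what a row does not reach is not made up. A row lasts 1/8 s, in which the tool goes at most 62.5 mm and 10.7 degrees, less where a joint would pass 70% of its speed; a pose out of reach is approached as far as the arm can. A call with a gripper value outside its range is refused whole. The fingers move at their own pace and stop on an object; FORCE is the grip in N (left out, the last holds). Time passes only in rows, so rows that do not move let the fingers close. It gives the time, the measured TCP pose, the force, the opening and the grip force at its end, in the units of the state.
- env.get_state(): the state, without advancing time (a new reading comes with each control period).
- env.read_camera(name): name is "side" or "top"; returns the picture (420x560x3 uint8, red, green, blue); there is no depth.
- env.calibration(name): a dict with "K" (3x3 intrinsics, pixels), "T" (4x4, takes a point from camera to world coordinates). Camera axes: x right, y down, z forward; pixel columns grow to the right and rows downward; lengths in m; the calibration is good to about 2 mm. A picture is of the moment at which its call begins. calibration takes no time and is no camera call.
- env.hand_in(): hands the job in; it is judged then, once.
Trained networks look in the newest picture that a camera, given by its name, has taken for a name from the list of things; names that differ only in an ending like _2 or _b are one class to them, and where a whole thing is asked for, a point or a joint stands for the part that bears it (a point fixed in the world has none). Each returns a list of dicts, best first, with "score" (0 to 1); they miss things now and then, are a little off and sometimes report something else, mostly with a low value. They report only what shows in the picture. A call takes as long as a camera call. They do not tell look-alikes from the thing itself.
- env.recognise(camera, label): "centre" ([column, row] in pixels, amid what is visible of it).
The state is a dict: "clock": time; "joint_pos": joint angles; "qvel": joint speeds; "tau": joint torques, N m; "tcp_pos": TCP position; "orientation": TCP orientation; "wrist_force": force on the tool from outside, world axes, zero at the start; "ft_torque": the same for the moment, N m; "finger_gap": finger opening in m; "grip_force": force on a finger pad.
Only numpy, scipy, OpenCV 4.12 (cv2) and the standard library are available. Lean on these libraries where they do the work, as an engineer would, in place of code of your own. Each camera call takes 0.05 s, during which the arm holds its last target. There are 200 camera calls.

TASK

The four washed shaft parts on the steel drain rack stand, from left to right, in the order in which they came off the shaft. Lay them out for refitting on the black layout tray beside it, in the reverse order: the part at the left-hand end of the rack goes to the right-hand end of the tray, its neighbour to the place next to that, and so on. Put one part in the middle of each place, flat on the tray's floor and the same way up as it stands now.

Things in the scene. Friction and masses are not known exactly. Their poses are not given: they have to be found in the camera images.
- gear: dark grey steel spur gear lying flat, hub up: toothed part 46 mm diameter and 15 mm tall, on top of it a round hub 30 mm diameter and 15 mm tall (30 mm in all), bore 18 mm; about 0.17 kg. Origin: centre of its underside; z up along the bore. Turned any way about z. Can be gripped by the hub.
- sleeve: steel spacer sleeve, a plain tube 28 mm outside diameter, 20 mm bore, standing 50 mm tall; about 0.12 kg. Origin: centre of its underside; z up along the bore. Turned any way about z.
- nut: dark steel hexagon flange nut, flange down: round flange 44 mm diameter, 4 mm thick, hexagon above it 36 mm across flats, 22 mm tall in all, bore 20 mm; about 0.13 kg. Origin: centre of the flange's underside; z up along the bore; x is square to two flats (flats every 60 degrees from x). At the start x lies within 0.3 rad of the drain rack's x.
- bearing: double-row ball bearing lying flat: bright steel outer ring 47 mm diameter, 21 mm tall, bore 20 mm, brass-coloured cage with balls between the rings; about 0.16 kg. Origin: centre of its underside; z up along the bore. Turned any way about z.
- drain_rack: fixed bright steel drip pan 110 x 300 mm, 14 mm high, with rods that carry four perforated pans in a row; the parts stand on the pan floors, 29 mm above the bench; rod hoop 37 mm high at each end. Origin: centre of its underside. x points across the row away from the robot, y along the row to the robot's left (turned up to 0.25 rad). Pans centred at x = 0, y = +105, +35, -35, -105 mm.
- layout_tray: fixed black tray 100 x 290 mm, left or right of the drain rack: four places with grey pads in a row, between five fins 4 mm thick that rise 12 mm above the floor; open at front and back. Floor 8 mm above the bench. Origin: centre of its underside. x, y, z as for the drain rack (turned up to 0.25 rad). Places centred at x = 0, y = +105, +35, -35, -105 mm, each 66 mm wide.
- pan_gear: the fixed perforated aluminium drain pan in which the gear stands at the start, 84 x 66 mm, floor 2 mm thick, a lip 6 mm above the floor along its two sides, open at front and back. The four pans look alike; its position marks where on the rack that part stood. Origin: centre of its underside, 27 mm above the bench; axes as the drain rack's.
- pan_sleeve: the fixed perforated aluminium drain pan in which the sleeve stands at the start, 84 x 66 mm, floor 2 mm thick, a lip 6 mm above the floor along its two sides, open at front and back. The four pans look alike; its position marks where on the rack that part stood. Origin: centre of its underside, 27 mm above the bench; axes as the drain rack's.
- pan_nut: the fixed perforated aluminium drain pan in which the nut stands at the start, 84 x 66 mm, floor 2 mm thick, a lip 6 mm above the floor along its two sides, open at front and back. The four pans look alike; its position marks where on the rack that part stood. Origin: centre of its underside, 27 mm above the bench; axes as the drain rack's.
- pan_bearing: the fixed perforated aluminium drain pan in which the bearing stands at the start, 84 x 66 mm, floor 2 mm thick, a lip 6 mm above the floor along its two sides, open at front and back. The four pans look alike; its position marks where on the rack that part stood. Origin: centre of its underside, 27 mm above the bench; axes as the drain rack's.
There are look-alikes about, which are no part of the job. What is shaped like the bearing but blue or pink is not meant.

How it is judged:
At the end, for the whole second after the job is handed in: Each part is at rest in the tray place that mirrors its starting place on the rack: origin within 14 mm of the place's centre along the row and 15 mm across it, within 4 mm of the floor in height, tilted less than 0.12 rad and same side up, slower than 0.02 m/s and 0.3 rad/s (((y of pan_gear in the frame of drain_rack between 0.085 and 0.125 m and y of gear in the frame of layout_tray between -0.119 and -0.091 m) or (y of pan_gear in the frame of drain_rack between 0.015 and 0.055 m and y of gear in the frame of layout_tray between -0.049 and -0.021 m) or (y of pan_gear in the frame of drain_rack between -0.055 and -0.015 m and y of gear in the frame of layout_tray between 0.021 and 0.049 m) or (y of pan_gear in the frame of drain_rack between -0.125 and -0.085 m and y of gear in the frame of layout_tray between 0.091 and 0.119 m)) and x of gear in the frame of layout_tray between -0.015 and 0.015 m and z of gear in the frame of layout_tray between 0.004 and 0.012 m and angle between each of gear, sleeve, nut, bearing's own z axis and vertical below 0.12 rad and linear speed of each of gear, sleeve, nut, bearing below 0.02 m/s and angular speed of each of gear, sleeve, nut, bearing below 0.3 rad/s and ((y of pan_sleeve in the frame of drain_rack between 0.085 and 0.125 m and y of sleeve in the frame of layout_tray between -0.119 and -0.091 m) or (y of pan_sleeve in the frame of drain_rack between 0.015 and 0.055 m and y of sleeve in the frame of layout_tray between -0.049 and -0.021 m) or (y of pan_sleeve in the frame of drain_rack between -0.055 and -0.015 m and y of sleeve in the frame of layout_tray between 0.021 and 0.049 m) or (y of pan_sleeve in the frame of drain_rack between -0.125 and -0.085 m and y of sleeve in the frame of layout_tray between 0.091 and 0.119 m)) and x of sleeve in the frame of layout_tray between -0.015 and 0.015 m and z of sleeve in the frame of layout_tray between 0.004 and 0.012 m and ((y of pan_nut in the frame of drain_rack between 0.085 and 0.125 m and y of nut in the frame of layout_tray between -0.119 and -0.091 m) or (y of pan_nut in the frame of drain_rack between 0.015 and 0.055 m and y of nut in the frame of layout_tray between -0.049 and -0.021 m) or (y of pan_nut in the frame of drain_rack between -0.055 and -0.015 m and y of nut in the frame of layout_tray between 0.021 and 0.049 m) or (y of pan_nut in the frame of drain_rack between -0.125 and -0.085 m and y of nut in the frame of layout_tray between 0.091 and 0.119 m)) and x of nut in the frame of layout_tray between -0.015 and 0.015 m and z of nut in the frame of layout_tray between 0.004 and 0.012 m and ((y of pan_bearing in the frame of drain_rack between 0.085 and 0.125 m and y of bearing in the frame of layout_tray between -0.119 and -0.091 m) or (y of pan_bearing in the frame of drain_rack between 0.015 and 0.055 m and y of bearing in the frame of layout_tray between -0.049 and -0.021 m) or (y of pan_bearing in the frame of drain_rack between -0.055 and -0.015 m and y of bearing in the frame of layout_tray between 0.021 and 0.049 m) or (y of pan_bearing in the frame of drain_rack between -0.125 and -0.085 m and y of bearing in the frame of layout_tray between 0.091 and 0.119 m)) and x of bearing in the frame of layout_tray between -0.015 and 0.015 m and z of bearing in the frame of layout_tray between 0.004 and 0.012 m); the robot touches nothing.
It also fails if it takes over 99 s, if anything falls off the work surface, if the arm or the gripper's body presses on something with over 40 N, if the wrist force passes 120 N, or if a joint passes its speed limit or range.

## Working session

There is one attempt and no reset: what is moved stays moved. The work goes in short steps, Python scripts to look and compute and a shell command to move; the robot and the scene stay as the last step left them, time stands still between calls to the robot, and variables do not carry over. Pictures are saved under pics/ and viewed, at most 14 in all, crops included, and the job is handed in when it is done.

```bash
mkdir -p pics; cat > h.py <<'E'
import numpy as np, cv2
from workcell import env
def px2w(cam,px,z):
    c=env.calibration(cam);K=np.array(c["K"]);T=np.array(c["T"])
    d=T[:3,:3]@np.linalg.solve(K,[px[0],px[1],1.]);o=T[:3,3]
    return o+d*(z-o[2])/d[2]
def w2px(cam,p):
    c=env.calibration(cam);K=np.array(c["K"]);T=np.linalg.inv(np.array(c["T"]))
    q=K@(T[:3,:3]@np.array(p)+T[:3,3]);return q[:2]/q[2]
E
python3 - <<'E'
from h import *
for c in("top","side"):
    im=env.read_camera(c);cv2.imwrite(f"pics/{c}0.png",im[...,::-1])
    print(c,np.round(env.calibration(c)["T"],3).tolist(),np.round(env.calibration(c)["K"],0).tolist())
    for l in("gear","sleeve","nut","bearing","drain_rack","layout_tray"):
        print(c,l,[(np.round(d["centre"],0).tolist(),round(d["score"],2)) for d in env.recognise(c,l)][:4])
s=env.get_state();print(s["tcp_pos"],s["orientation"],s["finger_gap"],s["clock"])
E
```

```text
top [[-0.025, -0.985, 0.173, 0.338], [-0.999, 0.028, 0.018, 0.044], [-0.022, -0.172, -0.985, 1.277], [0.0, 0.0, 0.0, 1.0]] [[525.0, 0.0, 274.0], [0.0, 525.0, 217.0], [0.0, 0.0, 1.0]]
top gear [([237.0, 211.0], 0.65)]
top sleeve []
top nut []
top bearing [([173.0, 216.0], 0.69), ([158.0, 264.0], 0.61)]
top drain_rack [([225.0, 228.0], 0.62)]
top layout_tray [([371.0, 212.0], 0.66), ([206.0, 214.0], 0.46)]
side [[-0.97, -0.123, 0.211, 0.356], [-0.244, 0.485, -0.84, 0.794], [0.001, -0.866, -0.5, 0.506], [0.0, 0.0, 0.0, 1.0]] [[403.0, 0.0, 277.0], [0.0, 403.0, 208.0], [0.0, 0.0, 1.0]]
side gear [([247.0, 245.0], 0.79)]
side sleeve []
side nut [([235.0, 265.0], 0.89)]
side bearing [([285.0, 332.0], 0.77), ([145.0, 341.0], 0.74), ([229.0, 288.0], 0.7)]
side drain_rack [([245.0, 311.0], 0.85)]
side layout_tray [([285.0, 189.0], 0.89)]
[ 0.23697932 -0.52394721  0.24836614] [8.61393728e-05 9.77529702e-01 2.10797710e-01 3.98089603e-07] 0.08510862099985941 0.7
```

```bash
python3 - <<'E'
import cv2
a=cv2.imread("pics/top0.png")[100:320,100:460];cv2.imwrite("pics/topc.png",cv2.resize(a,(800,489),interpolation=cv2.INTER_CUBIC))
a=cv2.imread("pics/side0.png");cv2.imwrite("pics/sidec.png",cv2.resize(a,(800,600),interpolation=cv2.INTER_CUBIC))
E
```

```text
(no output)
```

View pics/topc.png

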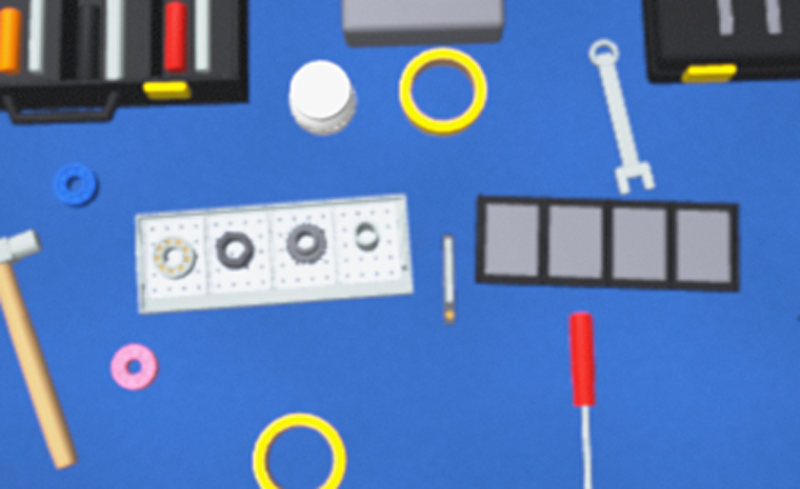

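View pics/sidec.png

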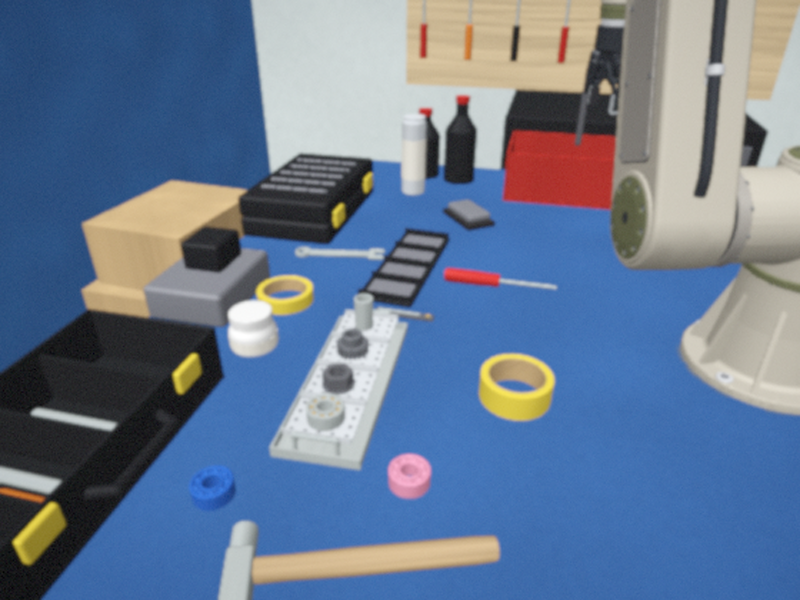

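Top view (left = +y): the rack's parts from left to right are bearing (full-image pixel 178,216), nut (206,212), gear (237,210) and sleeve (265,206). The tray is to the right, centred near (373,210). The bearing's look-alikes are the blue ring (134,183), the pink ring (160,264) and the yellow tape rolls, and I rule them all out by colour. The bearing I want is the steel one with the brass cage at (178,216). I'll measure next, with one close crop.

```bash
python3 - <<'E'
from h import *
im=cv2.imread("pics/top0.png")
hsv=cv2.cvtColor(im,cv2.COLOR_BGR2HSV)
nb=((hsv[...,1]<110)).astype(np.uint8)  # not blue
n,lab,st,ce=cv2.connectedComponentsWithStats(nb)
for name,pt,z in(("rack",(200,225),.014),("tray",(345,210),.018)):
    L=lab[pt[1],pt[0]]; c=cv2.findContours((lab==L).astype(np.uint8),0,2)[0]
    c=max(c,key=cv2.contourArea);r=cv2.minAreaRect(c);b=cv2.boxPoints(r)
    w=np.array([px2w("top",p,z)[:2] for p in b]);print(name,st[L],np.round(b,1).tolist())
    ce=w.mean(0);e=[w[i]-w[i-1] for i in range(4)];l=max(e,key=np.linalg.norm);l=l*np.sign(l[1])
    print(np.round(w,4).tolist(),"ctr",ce.round(4),"len",[round(np.linalg.norm(x),4) for x in e[:2]],"yaw",np.arctan2(-l[0],l[1]).round(4))
a=im[185:245,155:295];cv2.imwrite("pics/rackc.png",cv2.resize(a,(798,342),interpolation=cv2.INTER_CUBIC))
for n,p,z in(("bearing",(178.5,215.5),.05),("nut",(206,212.3),.051),("gear",(238,209),.059),("sleeve",(265,206),.079)):
    print(n,px2w("top",p,z).round(4))
for n,p,z in(("bearing",(229,288),.04),("nut",(235,265),.041),("gear",(247,241),.044)): print("side",n,px2w("side",p,z).round(4))
E
```

```text
rack [ 161  187  125   55 5646] [[158.60000610351562, 195.89999389648438], [282.29998779296875, 186.39999389648438], [285.79998779296875, 232.0], [162.10000610351562, 241.5]]
[[0.6222, 0.351], [0.6371, 0.0447], [0.5232, 0.0394], [0.5083, 0.3409]] ctr [0.5727 0.194 ] len [np.float64(0.1144), np.float64(0.3066)] yaw 0.0485
tray [ 314  188  118   43 4526] [[313.79998779296875, 226.6999969482422], [315.0, 187.89999389648438], [432.20001220703125, 191.6999969482422], [431.0, 230.39999389648438]]
[[0.5337, -0.0286], [0.6298, -0.0353], [0.6118, -0.32], [0.5166, -0.3097]] ctr [ 0.573  -0.1734] len [np.float64(0.2816), np.float64(0.0963)] yaw -0.063
bearing [0.5649 0.294  0.05  ]
nut [0.5705 0.2281 0.051 ]
gear [0.5747 0.151  0.059 ]
sleeve [0.5761 0.0863 0.079 ]
side bearing [0.565  0.2984 0.04  ]
side nut [0.5755 0.2369 0.041 ]
side gear [0.5764 0.1612 0.044 ]
```

View pics/rackc.png

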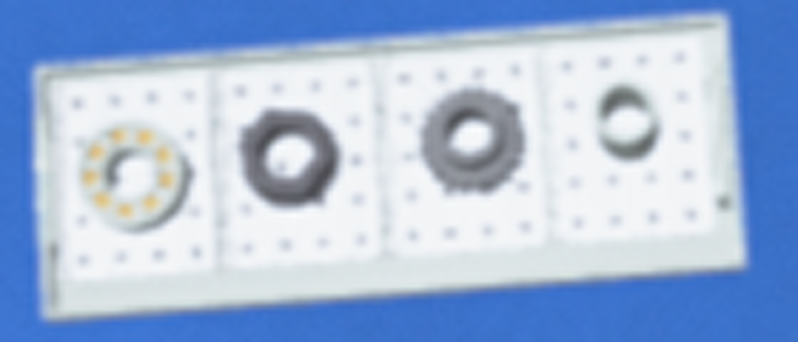

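The close crop confirms it: bearing with brass-coloured balls at crop (133,173), nut at (290,155), gear hub at (470,133) and sleeve top at (628,112). Next I'll measure the tray pads and work out the first move.

```bash
cat >> h.py <<'E'
def go(x,y,z,head):  # head = world heading of tool y
    from scipy.spatial.transform import Rotation as R
    s=env.get_state();q=s["orientation"];M=R.from_quat([q[1],q[2],q[3],q[0]]).as_matrix()
    h=np.arctan2(M[1,1],M[0,1]);t=-(head-h);t=(t+np.pi)%(2*np.pi)-np.pi
    M2=M@R.from_rotvec([0,0,t]).as_matrix()
    d=np.array([x,y,z])-s["tcp_pos"]
    print("clk",round(s["clock"],2),"tcp",s["tcp_pos"].round(4),"gap",round(s["finger_gap"],4),"| turn",round(t,3),"then tool shift",(M2.T@d).round(4))
E
python3 - <<'E'
from h import *
print(env.finger_overhang)
im=cv2.imread("pics/top0.png");g=cv2.cvtColor(im,cv2.COLOR_BGR2GRAY);s=cv2.cvtColor(im,cv2.COLOR_BGR2HSV)[...,1]
m=((g>110)&(s<80)).astype(np.uint8);n,l,st,ce=cv2.connectedComponentsWithStats(m)
for i in range(1,n):
    if 310<ce[i][0]<435 and 190<ce[i][1]<230 and st[i][4]>100: print(st[i],px2w("top",ce[i],.008).round(4))
for n,p,z in(("bearing",(178.3,215.4),.05),("nut",(205.9,212.2),.051),("gear",(237.5,208.3),.059),("sleeve",(265.2,205),.079)):
    print(n,px2w("top",p,z).round(4))
go(.565,.294,.15,.045)
E
```

```text
0.017
[318 192  24  32 745] [ 0.5815 -0.0703  0.008 ]
[347 193  24  32 761] [ 0.5775 -0.1404  0.008 ]
[376 194  24  32 759] [ 0.5729 -0.2109  0.008 ]
[405 194  24  33 737] [ 0.5683 -0.2804  0.008 ]
bearing [0.5651 0.2945 0.05  ]
nut [0.5708 0.2283 0.051 ]
gear [0.5765 0.1522 0.059 ]
sleeve [0.5785 0.0858 0.079 ]
clk 0.7 tcp [ 0.237  -0.5239  0.2484] gap 0.0851 | turn -1.191 then tool shift [0.8024 0.3645 0.0982]
```

```bash
python3 -m pendant '[[1,0.03,0.01,0,-0.17],[1,0.03,0.01,0,-0.17],[1,0.03,0.01,0,-0.17],[1,0.03,0.01,0,-0.17],[1,0.03,0.01,0,-0.17],[1,0.03,0.01,0,-0.17],[1,0.03,0.01,0,-0.17],[1,0,0,0,0]]' 60; python3 -c "
from h import *
go(.565,.2945,.15,.045)"
```

```text
clock: 1.7
tcp_pos: [0.4086, -0.402, 0.2486]
orientation: [-0.0, 0.69, 0.723, 0.0]
wrist_force: [-0.3, -0.8, -0.6]
finger_gap: 0.0856
grip_force: 0.0
clk 1.7 tcp [ 0.4086 -0.402   0.2486] gap 0.0856 | turn 0.002 then tool shift [0.6888 0.1876 0.0987]
```

```bash
python3 -m pendant '[[1,0.055,0.015,0,0],[1,0.055,0.015,0,0],[1,0.055,0.015,0,0],[1,0.055,0.015,0,0],[1,0.055,0.015,0,0],[1,0.055,0.015,0,0],[1,0.055,0.015,0,0],[1,0.055,0.015,0,0]]' >/dev/null; python3 -m pendant '[[1,0.055,0.015,0,0],[1,0.055,0.015,0.02,0],[1,0.055,0.015,0.02,0],[1,0.055,0.015,0.03,0],[1,0.029,0.008,0.028,0],[1,0,0,0,0],[1,0,0,0,0]]'; python3 - <<'E'
from h import *
go(.565,.2945,.049,.045)
im=env.read_camera("side");cv2.imwrite("pics/s1.png",cv2.resize(im[200:350,150:350,::-1],(800,600),interpolation=cv2.INTER_CUBIC))
E
```

```text
clock: 3.58
tcp_pos: [0.5654, 0.2902, 0.1514]
orientation: [0.0, 0.692, 0.722, -0.0]
wrist_force: [0.7, -0.2, 0.4]
finger_gap: 0.0854
grip_force: 0.0
clk 3.58 tcp [0.5654 0.2902 0.1514] gap 0.0854 | turn -0.003 then tool shift [ 0.0044 -0.0002  0.1024]
```

View pics/s1.png

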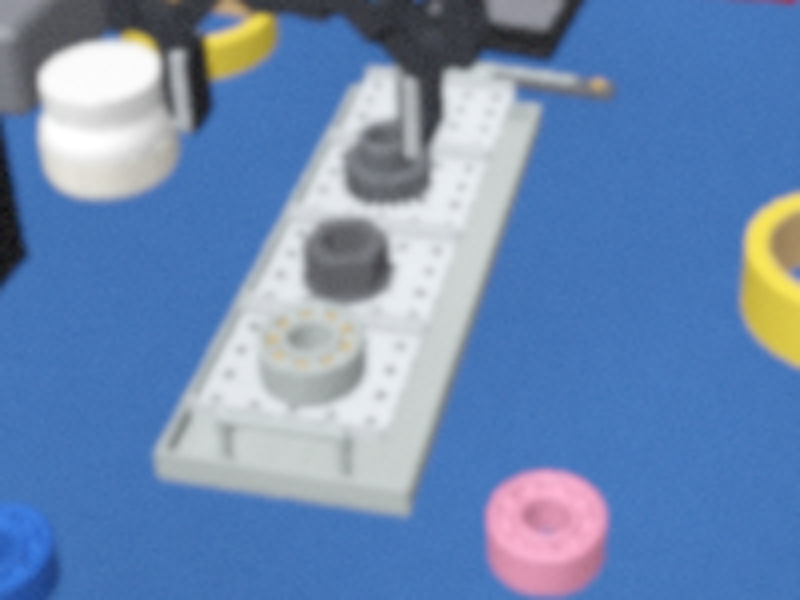

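The side crop shows the bearing's top centre at crop (312,337), full-image (228,284). The nut top is at (236.5,259.5) and the gear hub top at (246,235). The open fingers are above. I'll cross-check these positions against the top view.

```bash
python3 - <<'E'
from h import *
for n,p,z in(("bearing",(228,284.3),.05),("nut",(236.5,259.5),.051),("gear",(246.2,235),.059)): print(n,px2w("side",p,z).round(4))
E
```

```text
bearing [0.5654 0.3006 0.05  ]
nut [0.5735 0.2327 0.051 ]
gear [0.5772 0.1622 0.059 ]
```

```bash
python3 -m pendant '[[1,0.007,0,0.03,0],[1,0,0,0.04,0],[1,0,0,0.025,0],[1,0,0,0.009,0],[1,0,0,0,0],[-1,0,0,0,0],[-1,0,0,0,0],[-1,0,0,0,0]]' 60; python3 -m pendant '[[-1,0,0,0,0],[-1,0,0,0,0],[-1,0,0,0,0]]'; python3 - <<'E'
from h import *
im=env.read_camera("side");cv2.imwrite("pics/s2.png",cv2.resize(im[200:350,150:350,::-1],(800,600),interpolation=cv2.INTER_CUBIC))
go(.5683,-.2804,.15,-.063)
E
```

```text
clock: 4.62
tcp_pos: [0.5658, 0.2985, 0.049]
orientation: [0.001, 0.691, 0.722, 0.001]
wrist_force: [-0.2, -0.3, 5.0]
finger_gap: 0.0452
grip_force: 61.7
clock: 5.0
tcp_pos: [0.5659, 0.2985, 0.049]
orientation: [0.001, 0.691, 0.723, 0.001]
wrist_force: [-0.2, -1.0, 4.7]
finger_gap: 0.0452
grip_force: 61.7
clk 5.05 tcp [0.5658 0.2985 0.049 ] gap 0.0449 | turn 0.107 then tool shift [-0.5775  0.0392 -0.1014]
```

View pics/s2.png

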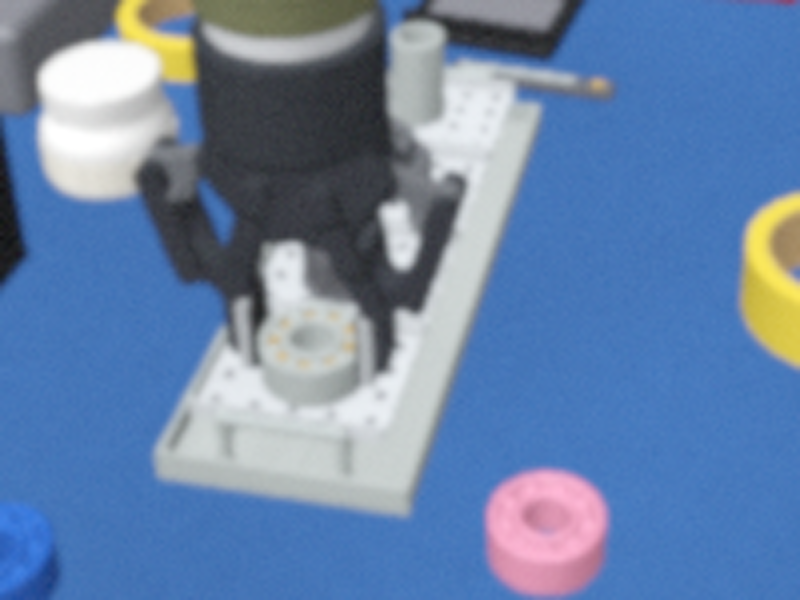

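The side crop shows both pads on the bearing, at crop (245,330) and (365,350), on its diameter. I'll lift it and carry it.

```bash
python3 -m pendant '[[-1,0,0,-0.02,0],[-1,0,0,-0.03,0],[-1,0,0,-0.04,0],[-1,-0.03,0,-0.03,0.05],[-1,-0.05,0,0,0.057],[-1,-0.055,0,0,0],[-1,-0.055,0,0,0],[-1,-0.055,0,0,0]]'; python3 -m pendant '[[-1,-0.055,0,0,0],[-1,-0.055,0,0,0],[-1,-0.055,0,0,0],[-1,-0.055,0,0,0],[-1,-0.055,0,0,0],[-1,-0.03,0,0,0],[-1,0,0,0,0],[-1,0,0,0,0]]';  python3 - <<'E'
from h import *
go(.5683,-.2804,.05,-.063)
for c in("side","top"):
    im=env.read_camera(c);cv2.imwrite(f"pics/{c}3.png",im[...,::-1])
a=cv2.imread("pics/side3.png")[130:250,220:380];cv2.imwrite("pics/s3.png",cv2.resize(a,(800,600),interpolation=cv2.INTER_CUBIC))
E
```

```text
clock: 6.05
tcp_pos: [0.5548, 0.052, 0.1674]
orientation: [0.0, 0.729, 0.685, 0.0]
wrist_force: [1.2, -0.9, -1.6]
finger_gap: 0.0449
grip_force: 61.6
clock: 7.05
tcp_pos: [0.5357, -0.2503, 0.167]
orientation: [-0.0, 0.729, 0.684, 0.0]
wrist_force: [0.7, 0.3, -1.0]
finger_gap: 0.0449
grip_force: 61.6
clk 7.05 tcp [ 0.5357 -0.2503  0.167 ] gap 0.0449 | turn 0.0 then tool shift [-0.0281  0.0345  0.117 ]
```

View pics/s3.png

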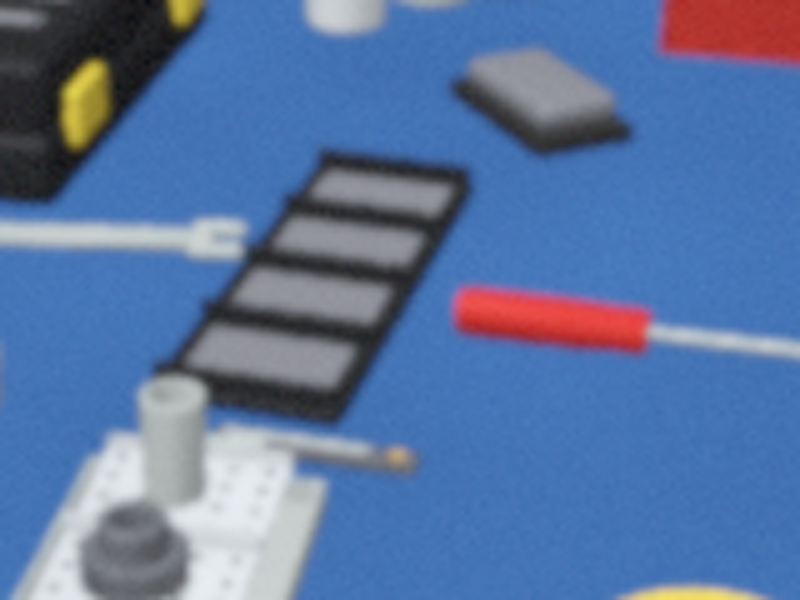

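```bash
python3 - <<'E'
from h import *
print(w2px("side",[.536,-.25,.167]).round(),[px2w("side",p,.008).round(4).tolist() for p in((296,169.2),(289.5,178.6),(281.8,189),(273.8,201.4))])
a=cv2.imread("pics/side3.png")[60:240,200:440];b=cv2.imread("pics/top3.png")[150:270,300:460]
cv2.imwrite("pics/c3.png",np.hstack([cv2.resize(a,(400,300)),cv2.resize(b,(400,300))]))
E
```

```text
[306. 121.] [[0.5668, -0.2793, 0.008], [0.5716, -0.2123, 0.008], [0.5778, -0.1447, 0.008], [0.5815, -0.073, 0.008]]
```

View pics/c3.png

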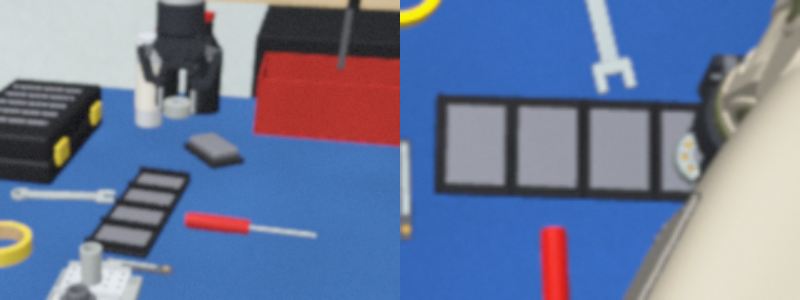

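The bearing is held, at left crop (178,107), and both cameras agree on the tray places. I'll lower it onto the -105 place.

```bash
python3 -m pendant '[[-1,-0.028,0.0345,0,0],[-1,0,0,0.04,0],[-1,0,0,0.04,0],[-1,0,0,0.03,0],[-1,0,0,0.015,0],[-1,0,0,0.006,0],[-1,0,0,0.005,0],[-1,0,0,0,0]]'; python3 - <<'E'
from h import *
go(.5683,-.2804,.0285,-.063)
E
```

```text
clock: 8.15
tcp_pos: [0.5692, -0.2813, 0.032]
orientation: [0.001, 0.729, 0.685, 0.0]
wrist_force: [0.1, 0.3, -1.3]
finger_gap: 0.0446
grip_force: 61.8
clk 8.15 tcp [ 0.5692 -0.2813  0.032 ] gap 0.0446 | turn 0.0 then tool shift [ 0.0008 -0.0009  0.0035]
```

```bash
python3 -m pendant '[[-1,0,0,0.002,0],[-1,0,0,0.0015,0],[-1,0,0,0,0]]'; python3 -m pendant '[[1,0,0,0,0],[1,0,0,0,0],[1,0,0,0,0],[1,0,0,-0.03,0],[1,0,0,-0.05,0],[1,0,0,-0.05,0],[1,0.05,0,0,0],[1,0.055,0,0,0]]'; python3 - <<'E'
from h import *
go(.572,.230,.15,.045)
E
```

```text
clock: 8.52
tcp_pos: [0.5689, -0.2813, 0.0281]
orientation: [0.0, 0.729, 0.684, 0.0]
wrist_force: [-0.3, -0.1, -0.6]
finger_gap: 0.0448
grip_force: 61.9
clock: 9.52
tcp_pos: [0.5759, -0.1763, 0.1588]
orientation: [0.001, 0.73, 0.684, 0.001]
wrist_force: [0.4, 0.7, -0.9]
finger_gap: 0.0854
grip_force: 0.0
clk 9.53 tcp [ 0.5759 -0.1763  0.1588] gap 0.0854 | turn -0.11 then tool shift [0.406  0.0144 0.0084]
```

```bash
python3 -m pendant '[[1,0.055,0,0,-0.055],[1,0.055,0.002,0,-0.055],[1,0.055,0.002,0,0],[1,0.055,0.002,0,0],[1,0.055,0.002,0,0],[1,0.055,0.002,0,0],[1,0.055,0.002,0,0],[1,0.021,0.002,0,0]]' >/dev/null; python3 -m pendant '[[1,0,0,0,0],[1,0,0,0,0]]'; python3 - <<'E'
from h import *
go(.572,.230,.052,.045)
im=env.read_camera("side");cv2.imwrite("pics/s4.png",cv2.resize(im[220:300,190:290,::-1],(750,600),interpolation=cv2.INTER_CUBIC))
E
```

```text
clock: 10.78
tcp_pos: [0.5793, 0.2287, 0.1575]
orientation: [0.0, 0.691, 0.723, -0.0]
wrist_force: [-1.0, 0.2, 0.4]
finger_gap: 0.0857
grip_force: 0.0
clk 10.78 tcp [0.5793 0.2287 0.1575] gap 0.0857 | turn 0.001 then tool shift [ 0.0017 -0.0072  0.1055]
```

View pics/s4.png

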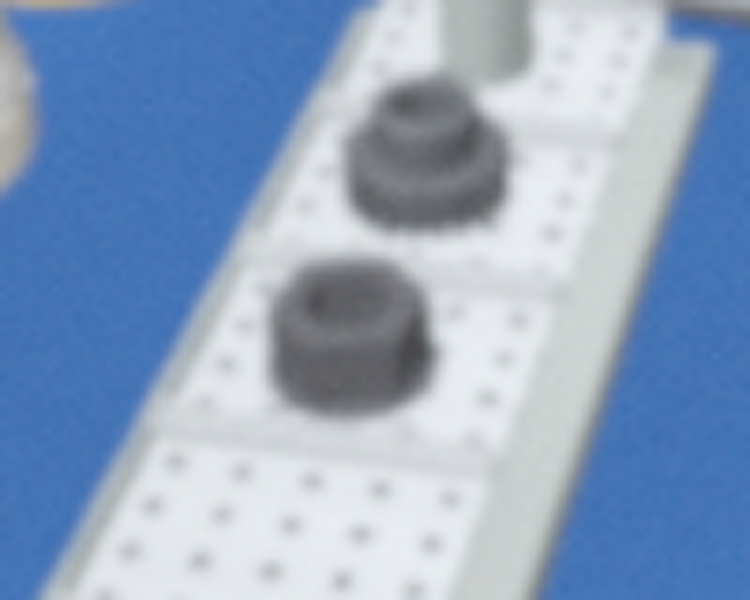

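The crop shows the nut at (350,335) with a hex corner visible near column 398. That puts a pair of flats about square to the closing line. The gear is at (425,150).

```bash
python3 -m pendant '[[1,0.0015,-0.007,0.02,0.04],[1,0,0,0.04,0],[1,0,0,0.03,0],[1,0,0,0.015,0],[1,0,0,0,0],[-1,0,0,0,0],[-1,0,0,0,0],[-1,0,0,0,0]]' 60; python3 -m pendant '[[-1,0,0,0,0],[-1,0,0,0,0],[-1,0,0,0,0]]'; python3 - <<'E'
from h import *
go(.5729,-.2109,.15,-.063)
im=env.read_camera("side");cv2.imwrite("pics/s5.png",cv2.resize(im[220:300,190:290,::-1],(750,600),interpolation=cv2.INTER_CUBIC))
E
```

```text
clock: 11.82
tcp_pos: [0.5733, 0.2313, 0.0544]
orientation: [0.001, 0.705, 0.71, 0.001]
wrist_force: [0.3, 0.6, 1.5]
finger_gap: 0.0354
grip_force: 59.8
clock: 12.2
tcp_pos: [0.5733, 0.2313, 0.0543]
orientation: [0.001, 0.705, 0.71, 0.001]
wrist_force: [-0.2, -0.4, 5.3]
finger_gap: 0.0352
grip_force: 59.7
clk 12.2 tcp [0.5733 0.2313 0.0543] gap 0.0352 | turn 0.07 then tool shift [-0.4413  0.0277 -0.0958]
```

View pics/s5.png

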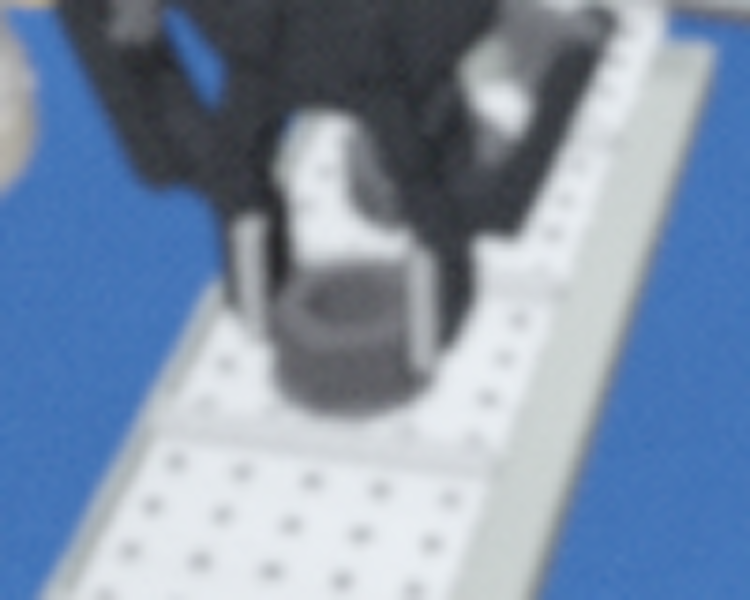

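The nut is gripped on its flats, with the pads at crop (250,285) and (425,310) above the flange. I'll lift it, carry it to the -35 place and check before lowering.

```bash
python3 -m pendant '[[-1,0,0,-0.02,0],[-1,0,0,-0.04,0],[-1,0,0,-0.04,0],[-1,-0.05,0.004,0,0.07],[-1,-0.055,0.004,0,0],[-1,-0.055,0.004,0,0],[-1,-0.055,0.004,0,0],[-1,-0.055,0.004,0,0]]'>/dev/null; python3 -m pendant '[[-1,-0.055,0.004,0,0],[-1,-0.055,0.004,0,0],[-1,-0.055,0,0,0],[-1,0,0,0,0],[-1,0,0,0,0]]'; python3 - <<'E'
from h import *
go(.5729,-.2109,.0335,-.063)
E
```

```text
clock: 13.88
tcp_pos: [0.5759, -0.2045, 0.1525]
orientation: [-0.0, 0.729, 0.684, 0.0]
wrist_force: [-0.4, 0.3, -0.9]
finger_gap: 0.0354
grip_force: 60.4
clk 13.88 tcp [ 0.5759 -0.2045  0.1525] gap 0.0354 | turn -0.001 then tool shift [-0.0066 -0.0025  0.119 ]
```

```bash
python3 -m pendant '[[-1,-0.0065,-0.0025,0.03,0],[-1,0,0,0.04,0],[-1,0,0,0.03,0],[-1,0,0,0.01,0],[-1,0,0,0.005,0],[-1,0,0,0.003,0],[-1,0,0,0.002,0],[-1,0,0,0,0]]'; python3 - <<'E'
from h import *
go(.5729,-.2109,.0335,-.063)
E
```

```text
clock: 14.88
tcp_pos: [0.5739, -0.2113, 0.0334]
orientation: [0.001, 0.729, 0.684, 0.0]
wrist_force: [-0.3, -0.1, -0.8]
finger_gap: 0.0348
grip_force: 60.4
clk 14.88 tcp [ 0.5739 -0.2113  0.0334] gap 0.0348 | turn -0.0 then tool shift [ 0.0003 -0.001  -0.0001]
```

```bash
python3 -m pendant '[[-1,0,0,0.001,0],[1,0,0,0,0],[1,0,0,0,0],[1,0,0,0,0],[1,0,0,-0.03,0],[1,0,0,-0.05,0],[1,0,0,-0.05,0],[1,0.05,0,0,0]]'; python3 - <<'E'
from h import *
go(.577,.157,.15,.045)
im=env.read_camera("side");cv2.imwrite("pics/s6.png",cv2.resize(im[140:260,220:320,::-1],(500,600),interpolation=cv2.INTER_CUBIC))
E
```

```text
clock: 15.88
tcp_pos: [0.5797, -0.1646, 0.1667]
orientation: [0.005, 0.731, 0.683, 0.002]
wrist_force: [0.5, 0.6, 0.2]
finger_gap: 0.0854
grip_force: 0.0
clk 15.88 tcp [ 0.5797 -0.1646  0.1667] gap 0.0854 | turn -0.113 then tool shift [0.3215 0.0116 0.0151]
```

View pics/s6.png

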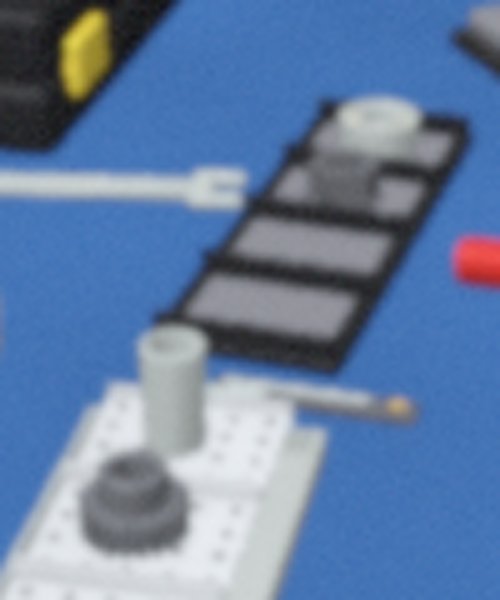

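The side crop shows the bearing at (378,125) and the nut at (345,180) on their pads, upright. Next is the gear.

```bash
python3 -m pendant '[[1,0.05,0.002,0,-0.06],[1,0.055,0.002,0,-0.053],[1,0.055,0.002,0,0],[1,0.055,0.002,0,0],[1,0.055,0.002,0,0],[1,0.05,0.002,0,0],[1,0,0,0,0],[1,0,0,0,0]]'; python3 - <<'E'
from h import *
g=px2w("side",(247.4,233.4),.059);s=px2w("side",(254.8,208.6),.079);print(g,s)
go(.577,.157,.063,.045)
E
```

```text
clock: 16.92
tcp_pos: [0.5808, 0.1587, 0.1612]
orientation: [-0.0, 0.689, 0.725, -0.0]
wrist_force: [0.4, -0.4, 0.9]
finger_gap: 0.0854
grip_force: 0.0
[0.5766085  0.15615879 0.059     ] [0.58042019 0.09067941 0.079     ]
clk 16.93 tcp [0.5808 0.1587 0.1612] gap 0.0854 | turn 0.006 then tool shift [-0.0015 -0.0037  0.0982]
```

```bash
python3 -m pendant '[[1,-0.003,-0.0037,0.03,0],[1,0,0,0.04,0],[1,0,0,0.02,0],[1,0,0,0.008,0],[1,0,0,0,0],[-1,0,0,0,0],[-1,0,0,0,0],[-1,0,0,0,0]]' 60; python3 -m pendant '[[-1,0,0,0,0],[-1,0,0,0,0],[-1,0,0,0,0]]'; python3 - <<'E'
from h import *
go(.5775,-.1404,.16,-.063)
E
```

```text
clock: 17.92
tcp_pos: [0.5779, 0.1557, 0.0643]
orientation: [0.0, 0.689, 0.725, 0.0]
wrist_force: [0.5, 0.4, -0.8]
finger_gap: 0.0323
grip_force: 0.0
clock: 18.3
tcp_pos: [0.5782, 0.1558, 0.0647]
orientation: [0.001, 0.689, 0.725, 0.001]
wrist_force: [-1.4, 0.0, 5.7]
finger_gap: 0.0272
grip_force: 58.9
clk 18.3 tcp [0.5782 0.1558 0.0647] gap 0.0272 | turn 0.113 then tool shift [-0.2956  0.0181 -0.0953]
```

```bash
python3 -m pendant '[[-1,0,0,-0.02,0],[-1,0,0,-0.04,0],[-1,0,0,-0.035,0],[-1,-0.05,0.004,0,0.06],[-1,-0.055,0.004,0,0.053],[-1,-0.055,0.004,0,0],[-1,-0.055,0.004,0,0],[-1,-0.055,0.003,0,0]]'>/dev/null; python3 -m pendant '[[-1,-0.025,0,0,0],[-1,0,0,0,0],[-1,0,0,0,0]]'; python3 - <<'E'
from h import *
go(.5775,-.1404,.0437,-.063)
im=env.read_camera("side");cv2.imwrite("pics/s7.png",cv2.resize(im[90:250,210:350,::-1],(525,600),interpolation=cv2.INTER_CUBIC))
E
```

```text
clock: 19.68
tcp_pos: [0.5861, -0.1388, 0.1583]
orientation: [-0.001, 0.729, 0.685, -0.0]
wrist_force: [0.4, 0.2, -0.8]
finger_gap: 0.027
grip_force: 59.3
clk 19.68 tcp [ 0.5861 -0.1388  0.1583] gap 0.027 | turn 0.0 then tool shift [-0.0022 -0.0084  0.1146]
```

View pics/s7.png

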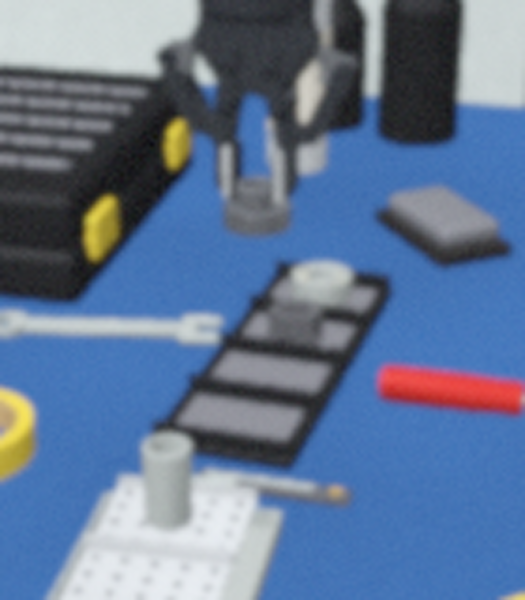

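The gear is held level by its hub, at crop (258,205). I'll lower it onto the +35 place.

```bash
python3 -m pendant '[[-1,-0.002,-0.0085,0.03,0],[-1,0,0,0.04,0],[-1,0,0,0.025,0],[-1,0,0,0.01,0],[-1,0,0,0.004,0],[-1,0,0,0.003,0],[-1,0,0,0.002,0],[-1,0,0,0,0]]'; python3 - <<'E'
from h import *
go(.5775,-.1404,.0437,-.063)
E
```

```text
clock: 20.72
tcp_pos: [0.5782, -0.1411, 0.0452]
orientation: [0.0, 0.729, 0.684, 0.0]
wrist_force: [-0.5, 0.2, -1.0]
finger_gap: 0.0273
grip_force: 59.4
clk 20.73 tcp [ 0.5782 -0.1411  0.0452] gap 0.0273 | turn -0.0 then tool shift [ 0.0007 -0.0007  0.0015]
```

```bash
python3 -m pendant '[[-1,0,0,0.0015,0],[-1,0,0,0.0005,0],[1,0,0,0,0],[1,0,0,0,0],[1,0,0,0,0],[1,0,0,-0.03,0],[1,0,0,-0.05,0],[1,0,0,-0.05,0]]'; python3 - <<'E'
from h import *
go(.579,.088,.17,.045)
E
```

```text
clock: 21.72
tcp_pos: [0.5775, -0.1408, 0.1736]
orientation: [-0.0, 0.729, 0.684, -0.0]
wrist_force: [0.5, -0.4, -0.4]
finger_gap: 0.0855
grip_force: 0.0
clk 21.73 tcp [ 0.5775 -0.1408  0.1736] gap 0.0855 | turn -0.108 then tool shift [0.2285 0.0118 0.0037]
```

```bash
python3 -m pendant '[[1,0.05,0.002,0,-0.055],[1,0.055,0.002,0,-0.053],[1,0.055,0.002,0,0],[1,0.055,0.002,0,0],[1,0.014,0.003,0,0],[1,0,0,0,0],[1,0,0,0,0]]'; python3 - <<'E'
from h import *
go(.579,.088,.062,.045)
E
```

```text
clock: 22.6
tcp_pos: [0.587, 0.0867, 0.1725]
orientation: [0.0, 0.692, 0.722, -0.0]
wrist_force: [0.6, 0.2, -0.1]
finger_gap: 0.0852
grip_force: 0.0
clk 22.6 tcp [0.587  0.0867 0.1725] gap 0.0852 | turn -0.001 then tool shift [ 0.0017 -0.0079  0.1105]
```

```bash
python3 -m pendant '[[1,0.0015,-0.008,0.02,0],[1,0,0,0.04,0],[1,0,0,0.035,0],[1,0,0,0.015,0],[1,0,0,0,0],[-1,0,0,0,0],[-1,0,0,0,0],[-1,0,0,0,0]]' 50; python3 -m pendant '[[-1,0,0,0,0],[-1,0,0,0,0],[-1,0,0,0,0]]'; python3 - <<'E'
from h import *
go(.5815,-.0703,.16,-.063)
E
```

```text
clock: 23.6
tcp_pos: [0.5795, 0.0892, 0.0637]
orientation: [0.001, 0.691, 0.723, 0.001]
wrist_force: [0.7, 0.7, 1.5]
finger_gap: 0.0321
grip_force: 1.8
clock: 23.98
tcp_pos: [0.5796, 0.0892, 0.0638]
orientation: [0.001, 0.691, 0.723, 0.001]
wrist_force: [-0.9, 0.8, 5.9]
finger_gap: 0.0271
grip_force: 49.1
clk 23.98 tcp [0.5796 0.0892 0.0638] gap 0.0271 | turn 0.108 then tool shift [-0.1591  0.0121 -0.0961]
```

Sleeve gripped. Its drop height will be TCP = 0.0638 − 0.021 ≈ 0.043.

```bash
python3 -m pendant '[[-1,0,0,-0.02,0],[-1,0,0,-0.04,0],[-1,0,0,-0.035,0],[-1,-0.05,0.004,0,0.055],[-1,-0.055,0.004,0,0.053],[-1,-0.054,0.004,0,0],[-1,0,0,0,0],[-1,0,0,0,0]]'; python3 - <<'E'
from h import *
go(.5815,-.0703,.043,-.063)
im=env.read_camera("side");cv2.imwrite("pics/s8.png",cv2.resize(im[90:250,210:350,::-1],(525,600),interpolation=cv2.INTER_CUBIC))
E
```

```text
clock: 24.98
tcp_pos: [0.5886, -0.0696, 0.1573]
orientation: [-0.001, 0.729, 0.684, -0.0]
wrist_force: [0.2, 0.7, -1.4]
finger_gap: 0.0267
grip_force: 49.3
clk 24.98 tcp [ 0.5886 -0.0696  0.1573] gap 0.0267 | turn -0.001 then tool shift [-0.0012 -0.007   0.1143]
```

View pics/s8.png

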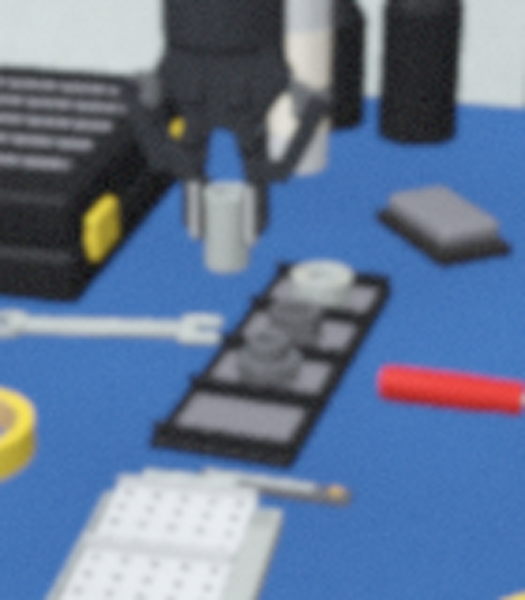

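The sleeve is held upright at crop (226,228), and the gear stands on its pad at (270,358). I'll lower the sleeve onto the +105 place.

```bash
python3 -m pendant '[[-1,-0.001,-0.007,0.03,0],[-1,0,0,0.04,0],[-1,0,0,0.025,0],[-1,0,0,0.01,0],[-1,0,0,0.004,0],[-1,0,0,0.003,0],[-1,0,0,0.002,0],[-1,0,0,0,0]]'; python3 - <<'E'
from h import *
go(.5815,-.0703,.043,-.063)
E
```

```text
clock: 26.02
tcp_pos: [0.5823, -0.0705, 0.0441]
orientation: [0.0, 0.729, 0.684, 0.0]
wrist_force: [0.2, -0.5, -0.8]
finger_gap: 0.0267
grip_force: 49.4
clk 26.02 tcp [ 0.5823 -0.0705  0.0441] gap 0.0267 | turn -0.0 then tool shift [ 0.0001 -0.0008  0.0011]
```

```bash
python3 -m pendant '[[-1,0,0,0.001,0],[-1,0,0,0.0005,0],[1,0,0,0,0],[1,0,0,0,0],[1,0,0,0,0],[1,0,0,-0.04,0],[1,0,0,-0.06,0],[1,0.05,0,-0.03,0]]' >/dev/null;  python3 -m pendant '[[1,0.055,0,0,0],[1,0.055,0,0,0],[1,0.055,0,0,0],[1,0.055,0,0,0],[1,0.055,0,0,0],[1,0,0,0,0],[1,0,0,0,0]]'; python3 - <<'E'
from h import *
t=env.read_camera("top");s=env.read_camera("side")
cv2.imwrite("pics/f.png",np.vstack([cv2.resize(t[180:240,305:441,::-1],(680,300),interpolation=cv2.INTER_CUBIC),cv2.resize(s[145:215,220:356,::-1],(583,300),interpolation=cv2.INTER_CUBIC).copy() if 0 else cv2.resize(s[145:205,220:356,::-1],(680,300),interpolation=cv2.INTER_CUBIC)]))
for n,p in(("sleeve",(.5815,-.0703,.058)),("gear",(.5775,-.1404,.038)),("nut",(.5729,-.2109,.03)),("bearing",(.5683,-.2804,.029))):
    u=w2px("top",p);print(n,"expected top-centre in crop",((u-[305,180])*5).round())
E
```

```text
clock: 27.9
tcp_pos: [0.6022, 0.2539, 0.1718]
orientation: [0.0, 0.729, 0.685, -0.001]
wrist_force: [0.5, 0.6, 0.1]
finger_gap: 0.0857
grip_force: 0.0
sleeve expected top-centre in crop [133. 118.]
gear expected top-centre in crop [276. 130.]
nut expected top-centre in crop [421. 138.]
bearing expected top-centre in crop [567. 144.]
```

View pics/f.png

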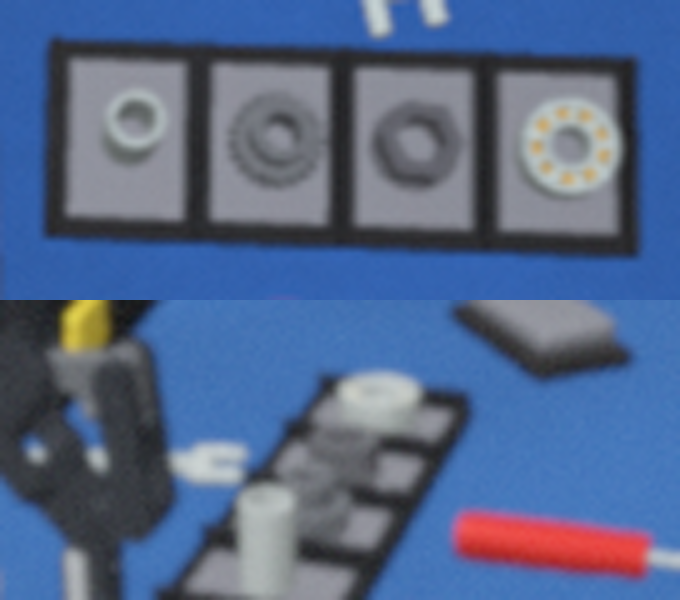

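In the top crop the parts are at sleeve (135,118), gear (279,134), nut (419,143) and bearing (570,145). Each is within about 3 mm of the expected place centre, and all lie flat.

```bash
python3 -c "
from workcell import env
print(env.hand_in())"
```

```text
the job is handed in; nothing more can be done
None
```

The job is handed in: bearing, nut, gear and sleeve stand on the tray from right to left, each upright and within about 3 mm of its place centre in the last picture, at about 28 s of the 99 s allowed; no verdict came back.

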